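# Roll a sample carton to the stop and set it up for a compression test

### The arm

A 6-joint arm with a two-finger parallel gripper is mounted at the origin on the work surface. World frame = base frame: x ahead of the robot, y to its left, z up, the work surface at z = 0. Lengths are in m, angles in rad, forces in N, time in s.
With the tool pointing down it reaches from about 0.3 to 0.775 m from the base axis. Payload 14.6 kg.
Tool frame: the origin (TCP) lies midway between the tips of the shut fingers; the grasp point (between the pads) lies 19 mm behind it (ctrl.tcp_to_grasp is the distance from the TCP to the grasp point, in m); x points along the fingers, y is the direction in which the jaws open and shut, and the axes are right-handed (so a half turn about x gives the same grasp; the last joint's range is limited). The gripper opens to 94 mm and grips with 3 to 60 N. Pads are 16 mm wide; open, the fingers measure 119 mm over their backs; the gripper's body (75 mm by 177 mm) begins 78 mm behind the grasp point.
Start: joints at [1.107, 0.3, 1.521, -0, 1.321, -0.067], TCP at [0.213, 0.507, 0.174] pointing down, gripper open.
Joint ranges: [-3.03, 3.03], [-0.79, 2.21], [0.23, 2.52], [-1.04, 4.18], [0, 3.07], [-2.55, 2.55]. Speed limits (rad/s): [2.22, 2.22, 2.57, 3.14, 3.14, 3.14].

### API

Orientations are given as [roll, pitch, yaw] about the fixed x, y, z axes, in that order (R = Rz(yaw) Ry(pitch) Rx(roll)).
In Python, from station import ctrl gives the robot as it stands.
- The arm moves only by the tool jog_arm, never from a script. Its argument "rows" is one flat list of numbers, 7 for each row, row after row: the shift along the world's x, y, z in m, then the turn, a rotation vector about the world's x, y, z in degrees, then the closure, from 0 (fully open) to 1 (shut). A call has 1 to 8 rows; each row shifts and turns the commanded pose from where the row before left it; what a row does not reach is not made up. A row lasts 1/12 s, in which the tool goes at most 41.7 mm and 7.16 degrees, less where a joint would pass 70% of its speed; a pose out of reach is approached as far as the arm can. A call with a gripper value outside its range is refused whole. The fingers move at their own pace and stop on an object; "squeeze" is the grip in N (left out, the last holds). Time passes only in rows, so rows that do not move let the fingers close. It gives the time, the measured TCP pose, the force and the opening at its end, in the units of the state.
- ctrl.get_obs(): the state, without advancing time (a new reading comes with each control period).
- ctrl.camera(name): name is "side" or "top" or "wrist"; returns (picture, depth): 384x512x3 uint8, red, green, blue; 384x512 float32, m along the optical axis (not along the pixel's ray), 0 where there is no reading.
- ctrl.camera_model(name): a dict with "K" (3x3 intrinsics, pixels), "extrinsics" (4x4, takes a point from camera to world coordinates). Camera axes: x right, y down, z forward; pixel columns grow to the right and rows downward; lengths in m; the calibration is good to about 2 mm. A picture is of the moment at which its call begins: read the wrist's pose just before it. camera_model takes no time and is no camera call; for the wrist camera it gives the pose at the moment of the call.
- ctrl.hand_in(): hands the job in, once; it reports no verdict.
The state is a dict: "time_s": time; "qpos": joint angles; "joint_vel": joint speeds; "tau": joint torques, N m; "ee_pos": TCP position; "eef_rot": TCP orientation; "force": force on the tool from outside, world axes, zero at the start; "moment": the same for the moment, N m; "grip_width": finger opening in m.
Only numpy, scipy, OpenCV 4.12 (cv2) and the standard library are available. Lean on these libraries where they do the work, as an engineer would, in place of code of your own. Each camera call takes 0.05 s, during which the arm holds its last target.

### The job

Roll the sample carton along the roller track, without lifting it off the rollers on the way, until it rests against the end stop. Then lift it off and set it squarely down in the pocket of the test fixture, flat on the pocket floor, and after that stand the stemmed steel loading disc, stem up, on the middle of the carton's top. Do not knock over or shift the other things on the bench.

Things in the scene. Friction and masses are not known exactly. Their poses are not given: they have to be found in the camera images.
- track: Level aluminium roller track fixed to the bench, 460 x 84 mm. Origin: centre of its underside, on the bench; y runs along it to the end stop, x across, z up. Free steel rollers (20 mm thick, 31 mm apart), tops 60 mm above the bench: the carton rolls when pushed and soon stops when let go. Side guides 68 mm apart stand 6 mm above the roller tops. The end away from the stop is open.
- stop (a point): Middle of the end stop's face, at the height of the roller tops, 215 mm along the track's y from its origin. The stop is a dark steel plate across the track, 12 mm thick, its top 35 mm above the roller tops (95 mm above the bench). Axes as the track's: a carton against the stop has its centre at y = -50 mm from here.
- carton_center (a point): Centre (half-way up) of the sample carton standing on the rollers: closed cardboard box with a paper band round its middle, 60 mm (its x, across the track) x 100 mm (its y, along the track) x 80 mm tall (z up), 0.25 to 0.5 kg, rigid.
- pocket (a point): Middle of the pocket floor of the test fixture, a dark steel base plate (104 x 144 x 10 mm) fixed to the bench with an open-topped rectangular pocket. The floor is 10 mm above the bench; the pocket is 68 mm (x) by 108 mm (y) inside, z up. Its aluminium walls stand 10 mm above the floor and flare outward to about 15 mm above the floor.
- disc_stem (a point): Grip point on the stem of the loading disc: steel disc 56 mm in diameter, 10 mm thick, with an upright round stem 20 mm in diameter and 40 mm long on its middle (50 mm tall in all, 0.25 kg). This point lies on the axis, 35 mm above the disc's underside; z is the axis, up. The disc stands loose on the bench, stem up.
- weight: Bystander, leave alone: small brass calibration weight, 30 mm across, 36 mm tall. Origin: centre of its underside.
- tape: Bystander, leave alone: roll of clear tape lying flat, 90 mm across, 30 mm tall. Origin: centre of its underside.
- driver: Bystander, leave alone: screwdriver lying on the bench. Origin near the middle of its length.
- spare: Bystander, leave alone: spare carton standing on the bench, 90 x 90 x 130 mm tall. Origin: centre of its underside.
- bottle: Bystander, leave alone: amber sample bottle, 60 mm across, 130 mm tall. Origin: centre of its underside.
- mug: Bystander, leave alone: white mug, 76 mm across, 90 mm tall. Origin: centre of its underside.
There are look-alikes about, which are no part of the job. Leave any pink look-alike of the part that bears carton_center alone. There is more than one size of the part that bears disc_stem; the job needs the smaller.

How it is judged:
By the outcome, as a careful person would: the job done as asked, in the order asked, and still so for the second after the job is handed in, with the robot touching nothing.
It also fails if it takes over 72 s, if anything falls off the work surface, if the arm or the gripper's body presses on something with over 40 N, if the wrist force passes 120 N, or if a joint passes its speed limit or range.

## Working session

There is one attempt and no reset: what is moved stays moved. The work goes in short steps, Python scripts to look and compute and a tool call to move; the robot and the scene stay as the last step left them, time stands still between calls to the robot, and variables do not carry over. Pictures are saved under pics/ and viewed, and the job is handed in when it is done.

Besides the shell and the picture viewer there is one more tool, called after "Request:" in YAML: its name, and indented under it one key for each argument. jog_arm: Moves the arm, as the interface text tells. Its arguments: {"type":"object","properties":{"rows":{"type":"array"},"squeeze":{"type":"number"}},"required":["rows"]}

```bash
mkdir -p pics; ls; python3 - <<'E'
from station import ctrl
import cv2, numpy as np
o=ctrl.get_obs(); print(o['time_s'],o['ee_pos'],o['eef_rot'],o['grip_width'],ctrl.tcp_to_grasp)
for n in ['side','top']:
    p,d=ctrl.camera(n); np.savez(f'pics/{n}0.npz',p=p,d=d)
    cv2.imwrite(f'pics/{n}0.png',cv2.resize(p[:,:,::-1],(800,600),interpolation=cv2.INTER_CUBIC))
    m=ctrl.camera_model(n); np.savez(f'pics/{n}_cam.npz',K=m['K'],E=m['extrinsics']); print(n,np.round(m['K'],1).tolist(),np.round(m['extrinsics'],3).tolist())
E
```

```text
pics
0.0 [0.21240935 0.50700706 0.17357177] [-1.63113613  1.56962714 -2.02791774] 0.09391766977699022 0.0188
side [[407.4, 0.0, 256.3], [0.0, 407.4, 190.1], [0.0, 0.0, 1.0]] [[0.757, -0.416, 0.504, -0.041], [-0.653, -0.459, 0.602, -0.696], [-0.019, -0.785, -0.619, 0.839], [0.0, 0.0, 0.0, 1.0]]
top [[459.5, 0.0, 251.5], [0.0, 459.5, 191.1], [0.0, 0.0, 1.0]] [[-0.005, -0.995, 0.102, 0.394], [-1.0, 0.006, 0.005, 0.012], [-0.006, -0.102, -0.995, 1.771], [0.0, 0.0, 0.0, 1.0]]
```

View pics/top0.png

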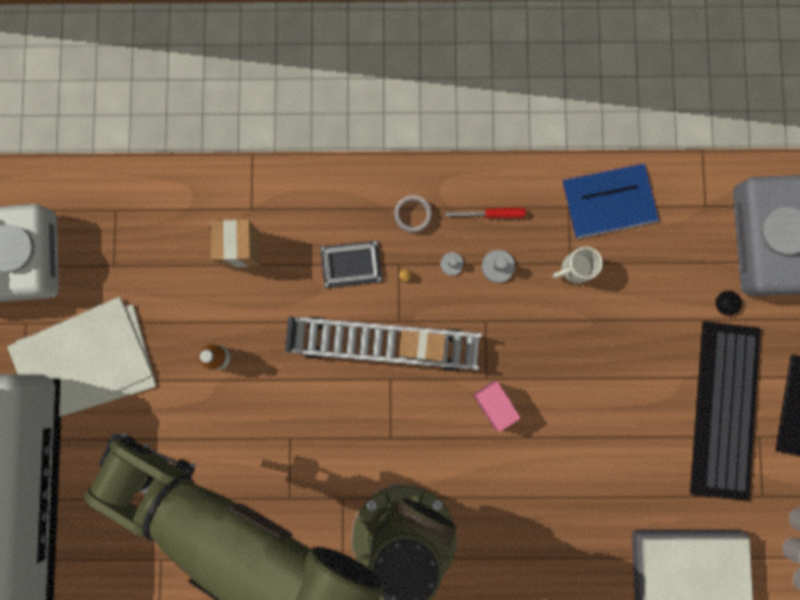

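View pics/side0.png

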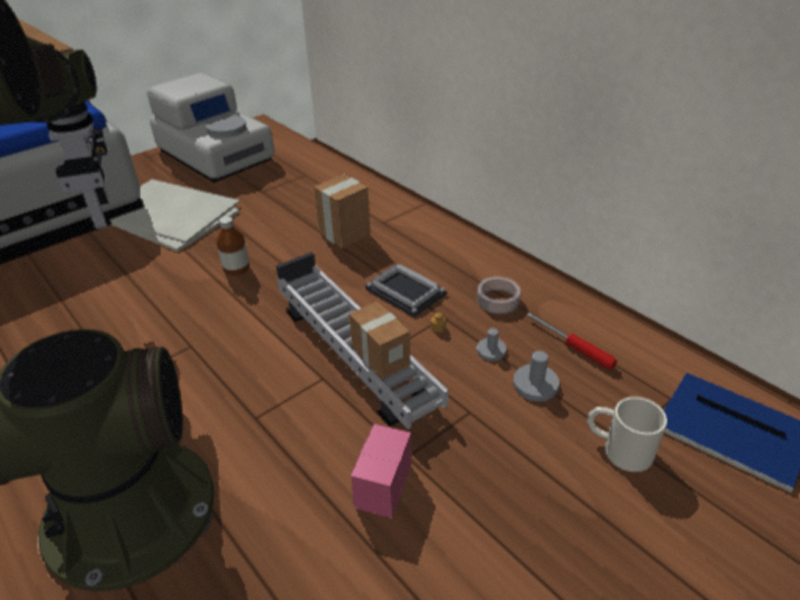

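Candidates in the top view (800x600): the job carton could be the brown banded box on the track (423,346), the pink box (497,406) or the spare carton (233,242). I choose the one on the track. The disc could be the small one (452,264) or the large one (498,266), and I choose the small. Next I'll check these in a crop and measure.

```bash
cat > h.py <<'E'
import numpy as np, cv2
def load(n):
    z=np.load(f'pics/{n}_cam.npz'); return z['K'],z['E']
def ray(K,E,uv,z):
    uv=np.atleast_2d(np.asarray(uv,float)); d=np.c_[(uv[:,0]-K[0,2])/K[0,0],(uv[:,1]-K[1,2])/K[1,1],np.ones(len(uv))]@E[:3,:3].T
    o=E[:3,3]; return o+d*((z-o[2])/d[:,2])[:,None]
def proj(K,E,P):
    P=np.atleast_2d(P); c=(P-E[:3,3])@E[:3,:3]; return np.c_[c[:,0]/c[:,2]*K[0,0]+K[0,2],c[:,1]/c[:,2]*K[1,1]+K[1,2]]
def cloud(d,K,E):
    v,u=np.mgrid[:d.shape[0],:d.shape[1]]
    c=np.stack([(u-K[0,2])/K[0,0]*d,(v-K[1,2])/K[1,1]*d,d],-1); return c@E[:3,:3].T+E[:3,3]
E
python3 - <<'E'
from h import *
z=np.load('pics/top0.npz');K,E=load('top');s=.64
def g(u,v,zz): return np.round(ray(K,E,[[u*s,v*s]],zz)[0],3)
for n,u,v,zz in [('stopL',291,335,.095),('trackR',480,350,.066),('cart',423,346,.14),('pocket',351,263,.02),('small',452,264,.01),('big',498,266,.01),('weight',405,275,.036),('tape',413,213,.03),('mug',582,265,.09),('drvL',447,213,.01),('pink',497,406,.08),('spare',233,242,.13),('bottle',212,357,.13)]: print(n,g(u,v,zz))
a=z['p'][140:260,170:360,::-1]; cv2.imwrite('pics/topcrop.png',cv2.resize(a,None,fx=4,fy=4,interpolation=cv2.INTER_CUBIC))
C=cloud(z['d'],K,E); m=(C[...,2]>.12)&(C[...,0]>.3)&(C[...,1]<.2)&(C[...,1]>-.3)&(z['d']>0)
P=C[m]; print(len(P),P.mean(0),cv2.minAreaRect(P[:,:2].astype(np.float32)*1000))
E
```

```text
stopL [0.481 0.26  0.095]
trackR [ 0.445 -0.184  0.066]
cart [ 0.452 -0.047  0.14 ]
pocket [0.662 0.124 0.02 ]
small [ 0.66  -0.125  0.01 ]
big [ 0.654 -0.239  0.01 ]
weight [ 0.629 -0.008  0.036]
tape [ 0.784 -0.029  0.03 ]
mug [ 0.643 -0.426  0.09 ]
drvL [ 0.788 -0.115  0.01 ]
pink [ 0.314 -0.22   0.08 ]
spare [0.696 0.391 0.13 ]
bottle [0.43  0.435 0.13 ]
479 [ 0.45468486 -0.04373433  0.13922973] ((454.7661437988281, -43.63081741333008), (99.67813110351562, 59.94807815551758), 83.28439331054688)
```

View pics/topcrop.png

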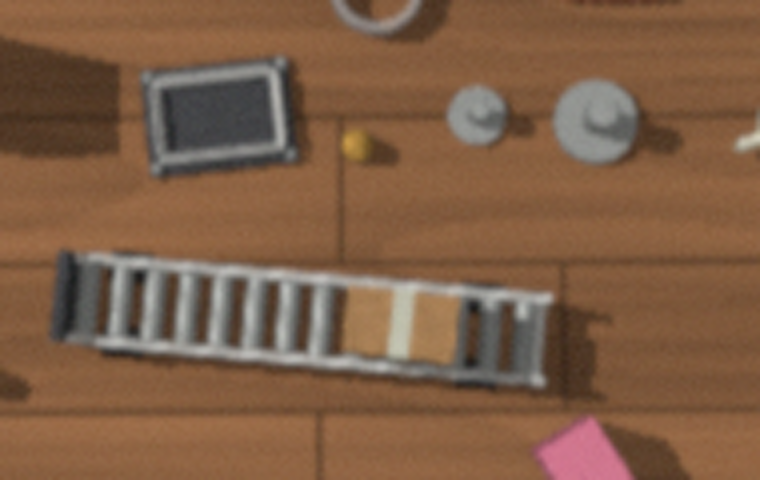

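The crop shows the brown banded carton on the track at about (400,325), the stop at the left end (65,295), the small disc at (478,113) next to the larger one (597,120), and the pocket at (220,117). That confirms my choices. Next I'll measure from depth.

```bash
cat > m.py <<'E'
from h import *
import sys
def meas(f,n=None,K=None,E=None):
    z=np.load(f)
    if K is None: K,E=load(n)
    C=cloud(z['d'],K,E); ok=z['d']>0
    def box(xl,xh,yl,yh,zl,zh): return C[ok&(C[...,0]>xl)&(C[...,0]<xh)&(C[...,1]>yl)&(C[...,1]<yh)&(C[...,2]>zl)&(C[...,2]<zh)]
    return C,box
def rect(P):
    if len(P)<5: return len(P)
    (c,s,a)=cv2.minAreaRect((P[:,:2]*1000).astype(np.float32)); return len(P),np.round(c,1),np.round(s,1),round(a,2),np.round(P.mean(0)*1000,1)
if __name__=='__main__':
  for n in ['top','side']:
    C,b=meas(f'pics/{n}0.npz',n); print(n)
    print(' track',rect(b(.38,.54,-.25,.3,.035,.11)))
    print(' stop',rect(b(.38,.54,.2,.3,.075,.11)))
    print(' carton top',rect(b(.38,.54,-.2,.15,.132,.15)))
    print(' pocket>6mm',rect(b(.57,.75,.03,.22,.005,.05)))
    print(' pocket rim',rect(b(.57,.75,.03,.22,.016,.05)))
    print(' pocket floor',rect(b(.62,.70,.08,.17,.005,.014)))
    print(' disc',rect(b(.60,.72,-.17,-.08,.004,.03)),'stem',rect(b(.6,.72,-.18,-.07,.04,.07)))
    print(' weight',rect(b(.59,.66,-.04,.03,.025,.05)))
E
python3 m.py; python3 - <<'E'
from station import ctrl
from scipy.spatial.transform import Rotation as R
import numpy as np
o=ctrl.get_obs(); M=R.from_euler('xyz',o['eef_rot']).as_matrix(); print(np.round(M,4))
m=ctrl.camera_model('wrist'); print(np.round(m['K'],1).tolist(),np.round(m['extrinsics'],3).tolist())
print(np.round(M.T@(m['extrinsics'][:3,3]-o['ee_pos']),4), np.round(M.T@m['extrinsics'][:3,:3],3))
E
```

```text
top
 track (1754, array([463.5,  45.8]), array([456. ,  87.3]), 84.61, array([465. ,  68.7,  60.8]))
 stop (91, array([481.6, 249.7]), array([45.8, 80.7]), 85.49, array([482.2, 265.3,  92.8]))
 carton top (467, array([454.8, -43.6]), array([99.7, 59.9]), 83.28, array([454.9, -43.7, 139.5]))
 pocket>6mm (970, array([659.8, 124.4]), array([187.3, 176.7]), 89.74, array([659.5, 125.3,  12.7]))
 pocket rim (239, array([659.7, 125.8]), array([101.3, 140.6]), 7.84, array([661.4, 129.4,  21.9]))
 pocket floor (270, array([660.5, 125.5]), array([89. , 78.2]), 89.9, array([662.1, 122.7,   9.5]))
 disc (200, array([ 660.1, -124.4]), array([ 85.3, 118.3]), 89.27, array([ 658.9, -122.8,    8.8])) stem (23, array([ 659.4, -123.1]), array([16.5, 16.6]), 45.66, array([ 659.7, -123. ,   48.4]))
 weight (20, array([631.7,  -7.7]), array([24.4, 15.2]), 55.43, array([630.9,  -6.1,  32.2]))
side
 track (3411, array([462.9,  45.6]), array([460.5,  88. ]), 84.71, array([453. ,  26.2,  61.8]))
 stop (176, array([484.3, 265.5]), array([15.6, 84. ]), 83.54, array([482.5, 263.3,  87.1]))
 carton top (631, arra
[... 348 characters left out ...]
array([663.4, 123.8,   9.5]))
 disc (190, array([ 660.4, -127.1]), array([55.4, 64.3]), 10.08, array([ 656.1, -127.9,   11.4])) stem (38, array([ 659.9, -124.1]), array([16.6, 19.8]), 1.74, array([ 658.2, -125.3,   47.3]))
 weight (27, array([631.7,  -7.6]), array([17.9, 15.6]), 47.52, array([630.7,  -8.4,  31.2]))
[[-4.000e-04  3.865e-01  9.223e-01]
 [-9.000e-04  9.223e-01 -3.865e-01]
 [-1.000e+00 -1.000e-03 -1.000e-04]]
[[265.0, 0.0, 253.6], [0.0, 265.0, 190.2], [0.0, 0.0, 1.0]] [[0.386, 0.888, 0.251, 0.14], [0.923, -0.371, -0.106, 0.538], [-0.001, 0.272, -0.962, 0.384], [0.0, 0.0, 0.0, 1.0]]
[-0.2103  0.0003 -0.0789] [[ 0.    -0.272  0.962]
 [ 1.     0.001  0.   ]
 [-0.001  0.962  0.272]]
```

Request:
jog_arm:
  rows: [0.0117, -0.0318, 0.012, 0, 0, -3.63, 0.68, 0.0117, -0.0318, 0.012, 0, 0, -3.63, 0.68, 0.0117, -0.0318, 0.012, 0, 0, -3.63, 0.68, 0.0117, -0.0318, 0.012, 0, 0, -3.63, 0.68, 0.0117, -0.0318, 0.012, 0, 0, -3.63, 0.68, 0.0117, -0.0318, 0.012, 0, 0, -3.63, 0.68, 0.0117, -0.0318, 0.012, 0, 0, -3.63, 0.68, 0.0117, -0.0318, 0.012, 0, 0, -3.63, 0.68]
  squeeze: 20

```text
time_s: 0.77
ee_pos: [0.3061, 0.2513, 0.2706]
eef_rot: [-1.399, 1.571, -2.306]
force: [0.6, 0.3, -0.7]
grip_width: 0.044
```

Request:
jog_arm:
  rows: [0.0117, -0.0318, 0, 0, 0, -3.63, 0.68, 0.0117, -0.0318, 0, 0, 0, -3.63, 0.68, 0.0117, -0.0318, 0, 0, 0, -3.63, 0.68, 0.0117, -0.0318, 0, 0, 0, -3.63, 0.68, 0.0117, -0.0318, 0, 0, 0, -3.63, 0.68, 0.0117, -0.0318, 0, 0, 0, -3.63, 0.68, 0.0117, -0.0318, 0, 0, 0, -3.63, 0.68, 0.0117, -0.0318, 0, 0, 0, -3.63, 0.68]

```text
time_s: 1.43
ee_pos: [0.3999, -0.0033, 0.2701]
eef_rot: [1.691, 1.571, 0.277]
force: [0.9, -0.2, 0.6]
grip_width: 0.0301
```

Request:
jog_arm:
  rows: [0.0117, -0.0318, 0, 0, 0, -3.63, 0.68, 0.0117, -0.0318, 0, 0, 0, -3.63, 0.68, 0.0117, -0.0318, 0, 0, 0, -3.63, 0.68, 0.0117, -0.0318, 0, 0, 0, -3.63, 0.68, 0, 0, 0, 0, 0, 0, 0.68, 0, 0, 0, 0, 0, 0, 0.68]

```text
time_s: 1.93
ee_pos: [0.4464, -0.1297, 0.2694]
eef_rot: [-1.884, 1.569, 2.733]
force: [1.1, 0.4, 0.3]
grip_width: 0.0305
```

```bash
cat > st.py <<'E'
from station import ctrl
from scipy.spatial.transform import Rotation as R
import numpy as np
def st():
    o=ctrl.get_obs(); M=R.from_euler('xyz',o['eef_rot']).as_matrix()
    print('t',round(o['time_s'],2),'tcp',np.round(o['ee_pos']*1000 if hasattr(o['ee_pos'],'shape') else np.array(o['ee_pos'])*1000,1),'jaw',round(np.degrees(np.arctan2(M[1,1],M[0,1])),2),'xax',np.round(M[:,0],4),'F',np.round(o['force'],1),'w',round(o['grip_width']*1000,1),'q',np.round(o['qpos'],2))
    T=np.array([463.2,45.7]); r=np.array(o['ee_pos'][:2])*1000-T; a=np.radians(5.35)
    print('track xy',np.round([r@[np.cos(a),-np.sin(a)],r@[np.sin(a),np.cos(a)]],1))
    return o
E
python3 - <<'E'
from st import *; from h import *
st(); m=ctrl.camera_model('wrist'); p,d=ctrl.camera('wrist')
np.savez('pics/w1.npz',p=p,d=d,K=m['K'],E=m['extrinsics']); cv2.imwrite('pics/w1.png',p[:,:,::-1])
E
```

```text
t 1.93 tcp [ 446.4 -129.7  269.4] jaw -5.46 xax [-1.6e-03  7.0e-04 -1.0e+00] F [1.1 0.4 0.3] w 30.5 q [-0.36  0.05  1.6   0.    1.5  -0.27]
track xy [  -0.3 -176.2]
```

View pics/w1.png

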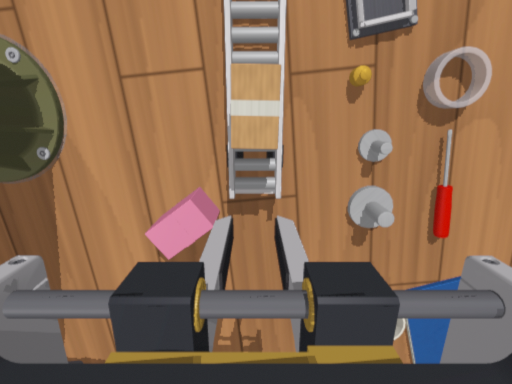

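The wrist view shows the carton at (255,106) centred between the guides. The fingers, at (225,225) and (285,225), are behind it and in line with the track. I'll descend and push along the track direction (0.0932, 0.9956).

Request:
jog_arm:
  rows: [0, 0, -0.03, 0, 0, 0, 0.68, 0, 0, -0.035, 0, 0, 0, 0.68, 0, 0, -0.035, 0, 0, 0, 0.68, 0, 0, -0.035, 0, 0, 0, 0.68, 0, 0, -0.03, 0, 0, 0, 0.68, 0, 0, -0.016, 0, 0, 0, 0.68, 0, 0, 0, 0, 0, 0, 0.68]

```text
time_s: 2.57
ee_pos: [0.4447, -0.1269, 0.0864]
eef_rot: [-1.855, 1.566, 2.766]
force: [-0.0, 0.2, -0.8]
grip_width: 0.0307
```

Request:
jog_arm:
  rows: [0.0009, 0.01, 0, 0, 0, 0, 0.68, 0.0009, 0.01, 0, 0, 0, 0, 0.68, 0.0007, 0.008, 0, 0, 0, 0, 0.68, 0.0009, 0.01, 0, 0, 0, 0, 0.68, 0.0011, 0.012, 0, 0, 0, 0, 0.68, 0.0013, 0.014, 0, 0, 0, 0, 0.68, 0.0014, 0.015, 0, 0, 0, 0, 0.68, 0.0014, 0.015, 0, 0, 0, 0, 0.68]

```text
time_s: 3.23
ee_pos: [0.4555, -0.0333, 0.09]
eef_rot: [1.512, 1.569, -0.152]
force: [-0.8, -0.1, 0.7]
grip_width: 0.0301
```

```bash
cat > w.py <<'E'
from st import *; from h import *; import sys
def wsnap(t):
    o=st(); m=ctrl.camera_model('wrist'); p,d=ctrl.camera('wrist')
    np.savez(f'pics/{t}.npz',p=p,d=d,K=m['K'],E=m['extrinsics']); cv2.imwrite(f'pics/{t}.png',p[:,:,::-1])
def snap(t,n):
    p,d=ctrl.camera(n); np.savez(f'pics/{t}.npz',p=p,d=d); cv2.imwrite(f'pics/{t}.png',cv2.resize(p[:,:,::-1],(800,600),interpolation=cv2.INTER_CUBIC))
if __name__=='__main__':
    wsnap(sys.argv[1]) if sys.argv[2]=='wrist' else (st(),snap(*sys.argv[1:3]))
E
python3 w.py s2 side
```

```text
t 3.23 tcp [455.5 -33.3  90. ] jaw -5.31 xax [ 1.4e-03 -2.0e-04 -1.0e+00] F [-0.8 -0.1  0.7] w 30.1 q [-0.15  0.19  1.87  0.    1.08 -0.06]
track xy [ -0.3 -79.4]
```

View pics/s2.png

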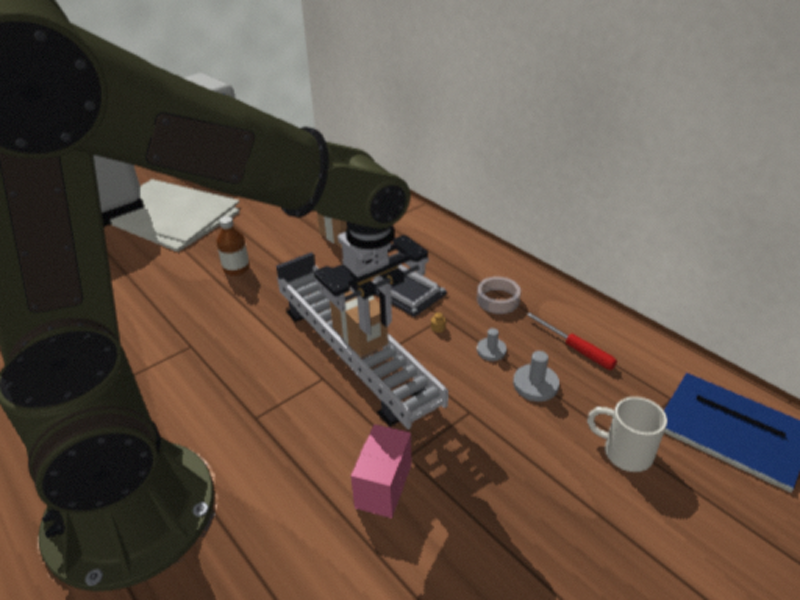

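The carton is rolling ahead of the fingers, at about (362,325), upright on the track. I'll continue, then slow down near the stop.

Request:
jog_arm:
  rows: [0.0014, 0.015, 0, 0, 0, 0, 0.68, 0.0014, 0.015, 0, 0, 0, 0, 0.68, 0.0014, 0.015, 0, 0, 0, 0, 0.68, 0.0014, 0.015, 0, 0, 0, 0, 0.68, 0.0014, 0.015, 0, 0, 0, 0, 0.68, 0.0014, 0.015, 0, 0, 0, 0, 0.68, 0.0014, 0.015, 0, 0, 0, 0, 0.68, 0.0014, 0.015, 0, 0, 0, 0, 0.68]

```text
time_s: 3.95
ee_pos: [0.4665, 0.0864, 0.0898]
eef_rot: [1.726, 1.57, 0.062]
force: [0.9, -0.2, 0.6]
grip_width: 0.0298
```

Request:
jog_arm:
  rows: [0.0012, 0.013, 0, 0, 0, 0, 0.68, 0.0009, 0.01, 0, 0, 0, 0, 0.68, 0.0007, 0.008, 0, 0, 0, 0, 0.68, 0.0005, 0.005, 0, 0, 0, 0, 0.68, 0.0005, 0.005, 0, 0, 0, 0, 0.68, 0.0004, 0.004, 0, 0, 0, 0, 0.68, 0.0004, 0.004, 0, 0, 0, 0, 0.68, 0, 0, 0, 0, 0, 0, 0.68]

```text
time_s: 4.62
ee_pos: [0.471, 0.1346, 0.0891]
eef_rot: [3.009, 1.571, 1.345]
force: [0.0, -0.7, 0.2]
grip_width: 0.0303
```

```bash
python3 w.py w3 wrist
```

```text
t 4.62 tcp [471.  134.6  89.1] jaw -5.33 xax [ 0.e+00  1.e-04 -1.e+00] F [ 0.  -0.7  0.2] w 30.3 q [0.2  0.26 1.78 0.   1.1  0.3 ]
track xy [-0.5 89.3]
```

View pics/w3.png

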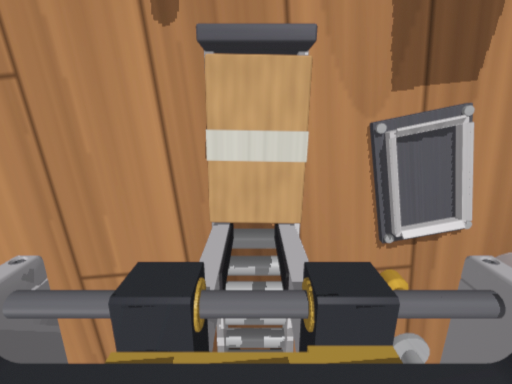

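The carton (top at (257,140)) is near the stop plate (257,40). I'll measure the gap.

```bash
cat > c.py <<'E'
import sys; from h import *; from m import rect
def tr(P):
    a=np.radians(5.35); r=P[:,:2]*1000-np.array([463.2,45.7]); return np.c_[r@[np.cos(a),-np.sin(a)],r@[np.sin(a),np.cos(a)]]
z=np.load(f'pics/{sys.argv[1]}.npz'); C=cloud(z['d'],z['K'],z['E'])
ok=(z['d']>0)
t=tr(C.reshape(-1,3)).reshape(C.shape[:2]+(2,)); Z=C[...,2]*1000
def q(m,lab):
    P=C[m]; T=t[m]; print(lab,rect(P),'trk min/max',np.round(np.percentile(T,[.5,50,99.5],axis=0),1).tolist(),'z',np.round(np.median(P[:,2])*1000,1))
q(ok&(abs(t[...,0])<40)&(t[...,1]>60)&(t[...,1]<250)&(Z>134)&(Z<146),'carton top')
q(ok&(abs(t[...,0])<45)&(t[...,1]>190)&(t[...,1]<240)&(Z>88)&(Z<99),'stop top')
b=ok&(abs(C[...,0]-.66)<.09)&(abs(C[...,1]-.125)<.09)
q(b&(Z>5)&(Z<40),'plate'); q(b&(Z>17)&(Z<40),'rim')
E
python3 c.py w3
```

```text
carton top (17206, array([477.8, 186.1]), array([119.8,  60.7]), 83.72, array([479.2, 199. , 139.9])) trk min/max [[-28.1, 97.2], [1.7, 156.3], [31.4, 200.4]] z 139.9
stop top (2502, array([485.6, 267.8]), array([12. , 84.2]), 84.63, array([485.5, 267.2,  94.3])) trk min/max [[-39.6, 217.3], [1.5, 222.5], [42.7, 228.9]] z 94.6
plate (11997, array([662.8, 128.4]), array([104.9, 144.4]), 6.28, array([659.9, 134.5,  13.7])) trk min/max [[129.3, 26.7], [189.0, 108.8], [240.5, 177.2]] z 10.6
rim (3168, array([663. , 128.5]), array([ 86.6, 125.4]), 6.18, array([668.6, 130.9,  22.4])) trk min/max [[140.3, 35.7], [206.9, 106.9], [240.3, 167.2]] z 22.7
```

Request:
jog_arm:
  rows: [0.0005, 0.005, 0, 0, 0, 0, 0.68, 0.0005, 0.005, 0, 0, 0, 0, 0.68, 0.0004, 0.004, 0, 0, 0, 0, 0.68, 0.0002, 0.002, 0, 0, 0, 0, 0.68, 0.0002, 0.002, 0, 0, 0, 0, 0.68, 0, 0, 0, 0, 0, 0, 0.68]

```text
time_s: 5.17
ee_pos: [0.4728, 0.1525, 0.0891]
eef_rot: [0.323, 1.571, -1.34]
force: [0.1, -0.4, 0.1]
grip_width: 0.0302
```

```bash
python3 w.py w4 wrist; python3 c.py w4
```

```text
t 5.17 tcp [472.8 152.5  89.1] jaw -5.31 xax [ 0.e+00 -2.e-04 -1.e+00] F [ 0.1 -0.4  0.1] w 30.2 q [ 0.24  0.27  1.77 -0.    1.1   0.33]
track xy [ -0.4 107.2]
carton top (16990, array([479.5, 203.1]), array([118.3,  60.6]), 83.94, array([480.7, 215.3, 139.9])) trk min/max [[-27.9, 115.0], [1.6, 172.5], [31.4, 216.5]] z 139.9
stop top (795, array([485.7, 268.4]), array([12.5, 84.2]), 84.94, array([483.5, 271.1,  94.6])) trk min/max [[-40.0, 217.7], [-1.2, 226.8], [43.0, 229.8]] z 94.7
plate (11434, array([662.7, 128.4]), array([104.5, 144.6]), 6.18, array([659.9, 134.8,  13.6])) trk min/max [[129.1, 26.7], [189.1, 108.9], [240.4, 177.9]] z 10.6
rim (3032, array([662.9, 128.3]), array([ 86.2, 125.9]), 6.18, array([668.8, 130.4,  22.4])) trk min/max [[140.6, 35.8], [207.6, 105.9], [240.7, 167.4]] z 22.7
```

Request:
jog_arm:
  rows: [0.0001, 0.001, 0, 0, 0, 0, 0.68, 0.0001, 0.001, 0, 0, 0, 0, 0.68, 0.0001, 0.001, 0, 0, 0, 0, 0.68, 0, 0, 0, 0, 0, 0, 0.68]

```text
time_s: 5.55
ee_pos: [0.4738, 0.1536, 0.0896]
eef_rot: [0.528, 1.568, -1.137]
force: [1.5, -14.5, 3.6]
grip_width: 0.0298
```

Contact with the stop: the force reads 14.5 N. I'll back off slowly, rise, and check.

Request:
jog_arm:
  rows: [-0.0001, -0.001, 0, 0, 0, 0, 0.68, -0.0002, -0.002, 0, 0, 0, 0, 0.68, -0.0007, -0.008, 0, 0, 0, 0, 0.68, -0.0014, -0.015, 0, 0, 0, 0, 0.3, -0.0014, -0.015, 0.02, 0, 0, 0, 0, 0, 0, 0.035, 0, 0, 0, 0, 0, 0, 0.035, 0, 0, 0, 0, 0, 0, 0.035, 0, 0, 0, 0]

```text
time_s: 6.22
ee_pos: [0.4687, 0.1136, 0.2157]
eef_rot: [-1.763, 1.57, 2.856]
force: [0.8, 0.5, 0.2]
grip_width: 0.0597
```

Request:
jog_arm:
  rows: [0, 0, 0.035, 0, 0, 0, 0, 0, 0, 0.02, 0, 0, 0, 0, 0, 0, 0, 0, 0, 0, 0]

```text
time_s: 6.47
ee_pos: [0.4704, 0.1142, 0.2736]
eef_rot: [1.861, 1.564, 0.197]
force: [-0.7, 0.3, -0.9]
grip_width: 0.0801
```

```bash
python3 w.py w5 wrist; python3 c.py w5
```

```text
t 6.47 tcp [470.4 114.2 273.6] jaw -5.33 xax [ 0.0068  0.0014 -1.    ] F [-0.7  0.3 -0.9] w 80.1 q [0.16 0.09 1.55 0.   1.5  0.26]
track xy [ 0.8 68.8]
carton top (4159, array([480.9, 212.4]), array([99.6, 60.4]), 84.69, array([480.9, 213.9, 139.9])) trk min/max [[-27.8, 118.0], [1.5, 170.0], [31.8, 216.3]] z 139.9
stop top (258, array([485.7, 267.5]), array([12. , 83.6]), 84.62, array([486.8, 269.6,  94.6])) trk min/max [[-39.9, 217.0], [5.7, 226.3], [43.5, 228.9]] z 94.6
plate (4826, array([663.1, 128.1]), array([105.1, 144.1]), 6.06, array([660.8, 131.6,  13.4])) trk min/max [[129.6, 26.0], [189.6, 105.1], [250.0, 177.0]] z 10.7
rim (1197, array([662.9, 128.1]), array([ 85.7, 125.7]), 6.54, array([667. , 129.8,  22.6])) trk min/max [[140.4, 35.4], [202.4, 104.7], [241.4, 166.9]] z 22.8
```

View pics/w5.png

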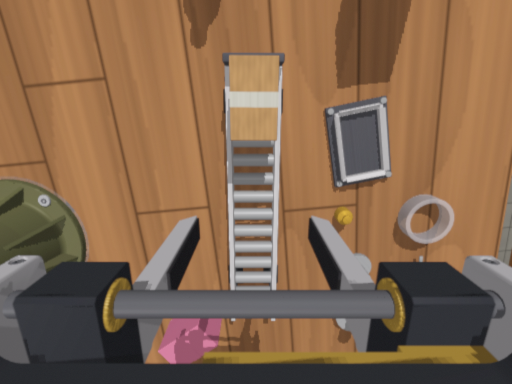

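The wrist view shows the carton (255,98) against the stop (253,58), and the numbers agree: front at about 217.3, stop face at about 217. Now the grasp.

Request:
jog_arm:
  rows: [0.002, 0.0194, 0, 0, 0, 0, 0, 0.002, 0.0194, 0, 0, 0, 0, 0, 0.002, 0.0194, -0.01, 0, 0, 0, 0, 0.002, 0.0194, -0.02, 0, 0, 0, 0, 0.002, 0.0194, -0.02, 0, 0, 0, 0, 0, 0, -0.01, 0, 0, 0, 0, 0, 0, 0, 0, 0, 0, 0]

```text
time_s: 7.1
ee_pos: [0.4778, 0.2109, 0.2056]
eef_rot: [-1.128, 1.565, -2.79]
force: [-0.1, -0.0, -0.6]
grip_width: 0.094
```

```bash
python3 w.py w6 wrist; python3 c.py w6
```

```text
t 7.1 tcp [477.8 210.9 205.6] jaw -5.26 xax [-0.0056 -0.002  -1.    ] F [-0.1 -0.  -0.6] w 94.0 q [ 0.35  0.22  1.55 -0.    1.38  0.44]
track xy [ -0.9 165.9]
carton top (4932, array([481., 212.]), array([100.4,  60.2]), 84.41, array([481.4, 215.2, 139.9])) trk min/max [[-27.4, 118.6], [2.1, 171.7], [31.9, 217.3]] z 140.0
stop top (765, array([485.9, 267.6]), array([12.5, 83.8]), 84.77, array([485.8, 268.1,  94.6])) trk min/max [[-39.8, 217.4], [1.9, 223.6], [43.4, 229.4]] z 94.7
plate (5214, array([662.9, 128.3]), array([104.7, 144.6]), 6.17, array([662.5, 136.8,  13.5])) trk min/max [[129.6, 38.4], [191.9, 110.8], [249.3, 177.6]] z 10.6
rim (1317, array([663.3, 128.2]), array([ 85.8, 125.8]), 6.13, array([668.9, 130.5,  22.6])) trk min/max [[140.6, 37.5], [207.2, 105.8], [240.2, 167.1]] z 22.8
```

View pics/w6.png

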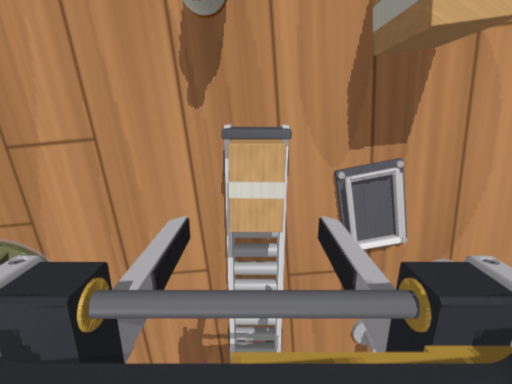

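Request:
jog_arm:
  rows: [0, 0, -0.025, 0, 0, 0, 0, 0, 0, -0.03, 0, 0, 0, 0, 0, 0, -0.03, 0, 0, 0, 0, 0, 0, -0.02, 0, 0, 0, 0, 0, 0, -0.006, 0, 0, 0, 0, 0, 0, 0, 0, 0, 0, 0, 0, 0, 0, 0, 0, 0, 0.2, 0, 0, 0, 0, 0, 0, 0.2]

```text
time_s: 7.82
ee_pos: [0.4802, 0.2113, 0.1]
eef_rot: [2.008, 1.568, 0.344]
force: [0.5, 0.4, -0.8]
grip_width: 0.0842
```

```bash
python3 w.py w7 wrist
```

```text
t 7.82 tcp [480.2 211.3 100. ] jaw -5.35 xax [ 2.7e-03  9.0e-04 -1.0e+00] F [ 0.5  0.4 -0.8] w 84.2 q [ 0.34  0.32  1.68 -0.    1.14  0.44]
track xy [  1.5 166.5]
```

View pics/w7.png

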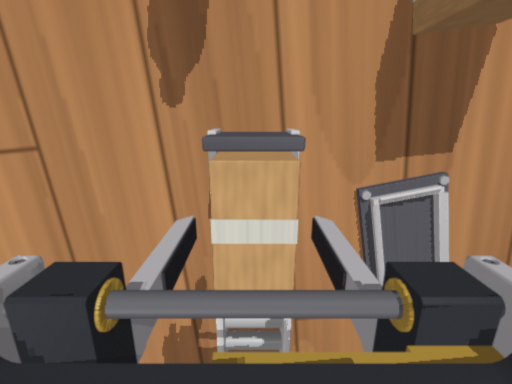

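The fingers straddle the carton evenly: the gaps are at about (203,240) and (312,240). I'll close.

Request:
jog_arm:
  rows: [0, 0, -0.004, 0, 0, 0, 0.25, 0, 0, 0, 0, 0, 0, 0.35, 0, 0, 0, 0, 0, 0, 0.45, 0, 0, 0, 0, 0, 0, 0.5, 0, 0, 0, 0, 0, 0, 0.5, 0, 0, 0, 0, 0, 0, 0.5, 0, 0, 0, 0, 0, 0, 0.5]
  squeeze: 30

```text
time_s: 8.45
ee_pos: [0.4794, 0.2113, 0.0944]
eef_rot: [2.008, 1.57, 0.344]
force: [1.1, 0.5, 2.2]
grip_width: 0.0595
```

```bash
python3 -c "
from st import *;st()"
```

```text
t 8.45 tcp [479.4 211.3  94.4] jaw -5.34 xax [ 4.e-04  1.e-04 -1.e+00] F [1.1 0.5 2.2] w 59.5 q [ 0.35  0.32  1.69 -0.    1.13  0.44]
track xy [  0.7 166.4]
```

Request:
jog_arm:
  rows: [0, 0, 0.01, 0, 0, 0, 0.5, 0, 0, 0.02, 0, 0, 0, 0.5, 0, 0, 0.03, 0, 0, 0, 0.5, 0, 0, 0.03, 0, 0, 0, 0.5, 0, 0, 0, 0, 0, 0, 0.5]

```text
time_s: 8.87
ee_pos: [0.4809, 0.2119, 0.1901]
eef_rot: [2.024, 1.563, 0.36]
force: [0.5, 0.5, -2.9]
grip_width: 0.0596
```

Request:
jog_arm:
  rows: [0.02, -0.01, 0, 0, 0, 1.5, 0.5, 0.025, -0.012, 0, 0, 0, 1.6, 0.5, 0.028, -0.012, 0, 0, 0, 1.6, 0.5, 0.028, -0.012, 0, 0, 0, 1.6, 0.5, 0.028, -0.012, 0, 0, 0, 1.6, 0.5, 0.028, -0.012, 0, 0, 0, 1.6, 0.5, 0.02, -0.01, 0, 0, 0, 1.6, 0.5, 0.005, -0.004, 0, 0, 0, 0.4, 0.5]

```text
time_s: 9.53
ee_pos: [0.6628, 0.1254, 0.1821]
eef_rot: [-1.394, 1.568, -2.857]
force: [-0.6, -0.1, -4.2]
grip_width: 0.0598
```

Request:
jog_arm:
  rows: [0, 0, -0.01, 0, 0, 0, 0.5, 0, 0, -0.015, 0, 0, 0, 0.5, 0, 0, 0, 0, 0, 0, 0.5]

```text
time_s: 9.78
ee_pos: [0.659, 0.1277, 0.1551]
eef_rot: [-1.577, 1.565, -3.04]
force: [0.3, 1.6, -4.8]
grip_width: 0.0597
```

```bash
python3 w.py w8 wrist; python3 w.py s8 side
```

```text
t 9.78 tcp [659.  127.7 155.1] jaw 6.16 xax [-6.e-03 -6.e-04 -1.e+00] F [ 0.3  1.6 -4.8] w 59.7 q [0.14 0.6  1.14 0.   1.41 0.03]
track xy [187.3  99.9]
t 9.83 tcp [659.5 127.8 157. ] jaw 6.18 xax [-4.1e-03 -4.0e-04 -1.0e+00] F [ 0.4  0.1 -4.4] w 59.8 q [0.14 0.59 1.14 0.   1.41 0.03]
track xy [187.8 100. ]
```

View pics/w8.png

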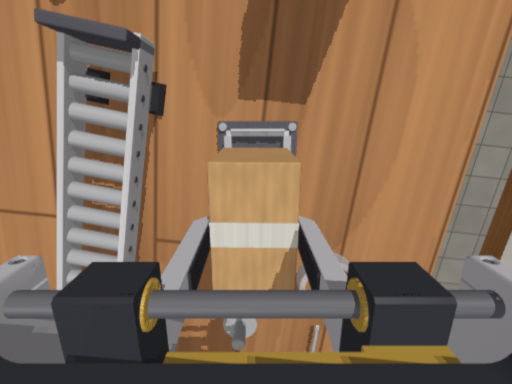

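View pics/s8.png

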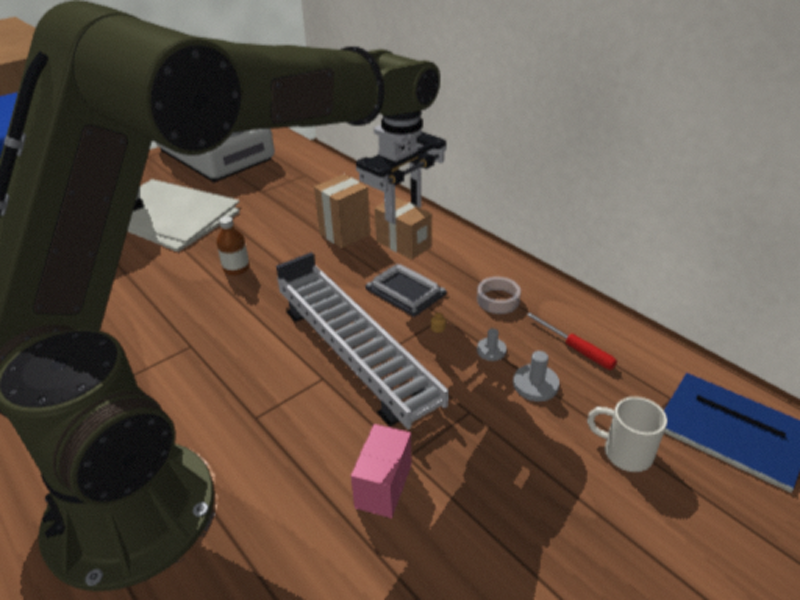

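The carton is held level: top at (255,220) in the wrist view, with the pocket rim (257,130) square ahead of it. I'll compare the two in the same wrist frame.

```bash
cat > pk.py <<'E'
import sys; from h import *
z=np.load(f'pics/{sys.argv[1]}.npz'); C=cloud(z['d'],z['K'],z['E']); ok=z['d']>0
a=np.radians(6.15); P0=np.array([663.,128.3]); r=C[...,:2]*1000-P0
X=r@[np.cos(a),np.sin(a)]; Y=r@[-np.sin(a),np.cos(a)]; Z=C[...,2]*1000
zc=float(sys.argv[2]) # carton top z expected
def pr(m,l): print(l,m.sum(),'x',np.round(np.percentile(X[m],[1,99]),1) if m.any() else '','y',np.round(np.percentile(Y[m],[1,99]),1),'z',np.round(np.median(Z[m]),1))
top=ok&(abs(Z-zc)<8)&(abs(X)<45)&(Y<70)&(Y>8)
pr(top,'top'); 
for y0 in (15,25,35,42): 
    m=top&(abs(Y-y0)<3); print('  top sides at y',y0,np.round([X[m].min(),X[m].max()],1),'z',np.round(np.median(Z[m]),1), 'zleft/right',np.round([np.median(Z[m&(X<-15)]),np.median(Z[m&(X>15)])],1))
m=top&(abs(X)<20); print('  front y',np.round(np.percentile(Y[m],[99,99.8]),1))
pl=ok&(Z>6)&(Z<40)&(abs(X)<60)&(Y>55)&(Y<85); pr(pl,'plate front'); 
m=pl&(abs(X)<40); print(' plate front y',np.round(np.percentile(Y[m],99.5),1))
m=pl&(Y<68)&(Y>62); print(' plate sides',np.round([X[m].min(),X[m].max()],1))
E
python3 pk.py w8 201
```

```text
top 6268 x [-40.2  33.7] y [ 8.4 50.8] z 200.7
  top sides at y 15 [-33.5  26.4] z 200.7 zleft/right [200.5 200.8]
  top sides at y 25 [-33.3  26.7] z 200.7 zleft/right [200.5 200.9]
  top sides at y 35 [-33.   26.9] z 200.7 zleft/right [200.5 200.8]
  top sides at y 42 [-33.4  26.6] z 200.7 zleft/right [200.6 200.8]
  front y [50.8 50.9]
plate front 1035 x [-50.7  50.7] y [55.4 71.5] z 11.0
 plate front y 71.9
 plate sides [-50.8  51.2]
```

Request:
jog_arm:
  rows: [0.003, -0.0006, 0, 0, 0, 0, 0.5, 0, 0, 0, 0, 0, 0, 0.5, 0, 0, 0, 0, 0, 0, 0.5, 0, 0, 0, 0, 0, 0, 0.5]

```text
time_s: 10.22
ee_pos: [0.6643, 0.1268, 0.1596]
eef_rot: [1.642, 1.57, 0.179]
force: [-1.7, -0.5, -4.7]
grip_width: 0.0597
```

```bash
python3 w.py w9 wrist;python3 pk.py w9 201
```

```text
t 10.22 tcp [664.3 126.8 159.6] jaw 6.17 xax [ 6.e-04  1.e-04 -1.e+00] F [-1.7 -0.5 -4.7] w 59.7 q [0.13 0.6  1.13 0.   1.41 0.03]
track xy [192.7  99.5]
top 5892 x [-27.6  30.9] y [ 8.3 49.4] z 205.2
  top sides at y 15 [-28.2  31.3] z 205.2 zleft/right [205.  205.4]
  top sides at y 25 [-28.3  31.5] z 205.3 zleft/right [205.  205.5]
  top sides at y 35 [-28.   31.7] z 205.2 zleft/right [204.9 205.5]
  top sides at y 42 [-28.2  31.3] z 205.2 zleft/right [205.1 205.4]
  front y [49.4 49.5]
plate front 1080 x [-50.4  51. ] y [55.5 71.6] z 10.7
 plate front y 71.6
 plate sides [-52.   51.5]
```

Request:
jog_arm:
  rows: [-0.0016, 0.0004, -0.015, 0, 0, 0, 0.5, 0, 0, -0.02, 0, 0, 0, 0.5, 0, 0, -0.02, 0, 0, 0, 0.5, 0, 0, -0.02, 0, 0, 0, 0.5, 0, 0, -0.01, 0, 0, 0, 0.5, 0, 0, 0, 0, 0, 0, 0.5, 0, 0, 0, 0, 0, 0, 0.5, 0, 0, 0, 0, 0, 0, 0.5]

```text
time_s: 10.93
ee_pos: [0.6634, 0.1272, 0.0758]
eef_rot: [1.599, 1.569, 0.136]
force: [-0.5, 0.1, -3.6]
grip_width: 0.0596
```

```bash
python3 w.py w10 wrist;python3 pk.py w10 120
```

```text
t 10.93 tcp [663.4 127.2  75.8] jaw 6.17 xax [ 2.1e-03  3.0e-04 -1.0e+00] F [-0.5  0.1 -3.6] w 59.6 q [0.14 0.66 1.22 0.   1.25 0.03]
track xy [191.7  99.8]
top 6091 x [-33.7  36. ] y [ 8.1 49.9] z 121.4
  top sides at y 15 [-29.2  30.3] z 121.4 zleft/right [121.1 121.6]
  top sides at y 25 [-29.5  30.6] z 121.4 zleft/right [121.1 121.8]
  top sides at y 35 [-28.8  30.7] z 121.5 zleft/right [121.1 121.6]
  top sides at y 42 [-29.5  30.4] z 121.5 zleft/right [121.2 121.7]
  front y [49.9 50. ]
plate front 1804 x [-50.6  50.6] y [55.5 71.6] z 10.8
 plate front y 71.6
 plate sides [-51.9  51.6]
```

View pics/w10.png

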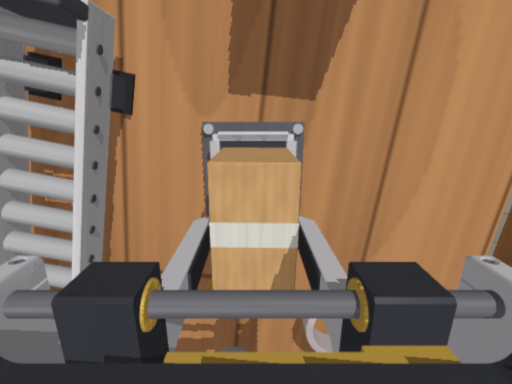

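The carton (256,150–290) is centred over the pocket to within 1 mm and square. Lowering.

Request:
jog_arm:
  rows: [-0.0004, 0, -0.008, 0, 0, 0, 0.5, 0, 0, -0.008, 0, 0, 0, 0.5, 0, 0, -0.006, 0, 0, 0, 0.5, 0, 0, -0.004, 0, 0, 0, 0.5, 0, 0, -0.002, 0, 0, 0, 0.5, 0, 0, -0.0015, 0, 0, 0, 0.5, 0, 0, 0, 0, 0, 0, 0.5]

```text
time_s: 11.57
ee_pos: [0.6623, 0.1271, 0.0448]
eef_rot: [1.671, 1.571, 0.208]
force: [0.1, -0.8, -5.0]
grip_width: 0.0595
```

```bash
python3 w.py w11 wrist;python3 pk.py w11 91
```

```text
t 11.57 tcp [662.3 127.1  44.8] jaw 6.16 xax [ 1.e-04  0.e+00 -1.e+00] F [ 0.1 -0.8 -5. ] w 59.5 q [0.14 0.69 1.25 0.   1.2  0.03]
track xy [190.6  99.6]
top 6052 x [-36.1  35.8] y [ 8.1 49.8] z 90.4
  top sides at y 15 [-30.4  29.3] z 90.3 zleft/right [90.1 90.6]
  top sides at y 25 [-30.5  29.6] z 90.4 zleft/right [90.1 90.6]
  top sides at y 35 [-30.   29.6] z 90.4 zleft/right [90.1 90.7]
  top sides at y 42 [-30.3  29.3] z 90.4 zleft/right [90.1 90.6]
  front y [49.8 50. ]
plate front 2254 x [-50.7  50.6] y [55.5 71.5] z 10.7
 plate front y 71.5
 plate sides [-51.8  51.9]
```

Request:
jog_arm:
  rows: [0, 0, -0.0005, 0, 0, 0, 0.5, 0, 0, -0.0005, 0, 0, 0, 0.5, 0, 0, 0, 0, 0, 0, 0.5]

```text
time_s: 11.87
ee_pos: [0.6626, 0.1271, 0.0445]
eef_rot: [1.606, 1.57, 0.142]
force: [-1.7, -1.3, 4.3]
grip_width: 0.0599
```

Contact: the vertical force changed from −5 to +4 N. I'll release gently.

Request:
jog_arm:
  rows: [0, 0, 0, 0, 0, 0, 0.34, 0, 0, 0, 0, 0, 0, 0.32, 0, 0, 0, 0, 0, 0, 0.2, 0, 0, 0, 0, 0, 0, 0.1, 0, 0, 0, 0, 0, 0, 0.05, 0, 0, 0.01, 0, 0, 0, 0.05, 0, 0, 0.03, 0, 0, 0, 0.05, 0, 0, 0.04, 0, 0, 0, 0.05]

```text
time_s: 12.53
ee_pos: [0.6608, 0.1269, 0.1223]
eef_rot: [-1.555, 1.565, -3.018]
force: [0.4, 1.4, -0.4]
grip_width: 0.0891
```

Request:
jog_arm:
  rows: [0, -0.01, 0.04, 0, 0, 0, 0.05, 0, -0.03, 0.03, 0, 0, 0, 0.05, 0, -0.035, 0, 0, 0, 0, 0.05, 0, -0.035, 0, 0, 0, 0.05, 0, -0.035, 0, 0, 0, 0.05, 0, -0.015, 0, 0, 0, 0, 0.05, 0, 0, 0, 0, 0, 0, 0.05, 0, 0, 0, 0, 0, 0, 0.05]

```text
validation failed for argument at $.ro...
```

```bash
python3 w.py w12 wrist; cat > pk2.py <<'E'
import sys; from h import *; from m import rect
z=np.load(f'pics/{sys.argv[1]}.npz'); C=cloud(z['d'],z['K'],z['E']); ok=(z['d']>0)&(np.arange(384)[:,None]<int(sys.argv[2]) if len(sys.argv)>2 else True)
Z=C[...,2]*1000
b=ok&(abs(C[...,0]-.663)<.09)&(abs(C[...,1]-.128)<.09)
print('plate',rect(C[b&(Z>5)&(Z<40)])); m=b&(Z>84)&(Z<96); print('carton top',rect(C[m])); P=C[m]; A=np.c_[P[:,:2]-P[:,:2].mean(0),np.ones(len(P))]; print('tilt deg',np.degrees(np.linalg.lstsq(A,P[:,2],rcond=None)[0][:2]))
b=ok&(abs(C[...,0]-.66)<.04)&(abs(C[...,1]+.123)<.04)
print('disc',rect(C[b&(Z>4)&(Z<16)])); print('stem',rect(C[b&(Z>46)&(Z<54)]))
E
python3 pk2.py w12 230
```

```text
t 12.53 tcp [660.8 126.9 122.3] jaw 6.16 xax [-5.3e-03 -7.0e-04 -1.0e+00] F [ 0.4  1.4 -0.4] w 89.1 q [0.14 0.62 1.18 0.   1.35 0.03]
track xy [189.2  99.2]
plate (3592, array([662.9, 130.7]), array([104.3, 138.4]), 6.29, array([658.5, 157.5,  15.3]))
carton top (5204, array([662.7, 137.6]), array([60.6, 81.2]), 5.88, array([662.4, 139.7,  89.9]))
tilt deg [ 0.08013845 -0.27803959]
disc 0
stem 0
```

View pics/w12.png

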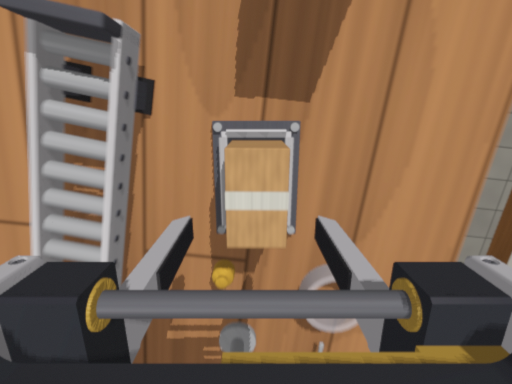

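The carton (257,195) sits flat and square in the pocket, with its top at z = 89.9. The last jog was refused because one row had only six numbers. Moving on to the disc.

Request:
jog_arm:
  rows: [0, 0, 0.035, 0, 0, 0, 0.05, 0, -0.01, 0.035, 0, 0, 0, 0.05, 0, -0.03, 0.02, 0, 0, 0, 0.05, 0, -0.036, 0.015, 0, 0, 0, 0.05, 0, -0.036, 0.01, 0, 0, 0, 0.05, 0, -0.036, 0.005, 0, 0, 0, 0.05, 0, -0.036, 0, 0, 0, 0, 0.05, 0, -0.036, 0, 0, 0, 0, 0.05]

```text
time_s: 13.25
ee_pos: [0.6621, -0.0947, 0.2452]
eef_rot: [1.27, 1.569, -0.193]
force: [-0.3, 0.6, 0.5]
grip_width: 0.089
```

Request:
jog_arm:
  rows: [0, -0.036, 0, 0, 0, 0, 0.05, 0, -0.036, 0, 0, 0, 0, 0.05, 0, -0.02, 0, 0, 0, 0, 0.05, 0, -0.005, 0, 0, 0, 0, 0.05, 0, 0, 0, 0, 0, 0, 0.05, 0, 0, 0, 0, 0, 0, 0.05, 0, 0, 0, 0, 0, 0, 0.05]

```text
time_s: 13.83
ee_pos: [0.6625, -0.1884, 0.2441]
eef_rot: [1.656, 1.57, 0.194]
force: [0.1, 0.8, -0.2]
grip_width: 0.0895
```

```bash
python3 w.py w13 wrist; python3 pk2.py w13 215
```

```text
t 13.83 tcp [ 662.5 -188.4  244.1] jaw 6.25 xax [ 4.e-04  1.e-04 -1.e+00] F [ 0.1  0.8 -0.2] w 89.5 q [-0.33  0.6   0.94  0.    1.6  -0.44]
track xy [ 220.3 -214.5]
plate 2
carton top 0
tilt deg [0. 0.]
disc (791, array([ 662.5, -123. ]), array([53.9, 54. ]), 6.54, array([ 662.3, -121.8,   10. ]))
stem (139, array([ 662.3, -122.4]), array([18.7, 17.7]), 50.35, array([ 662.4, -122.3,   49.7]))pk2.py:5: RuntimeWarning: Mean of empty slice.
  print('plate',rect(C[b&(Z>5)&(Z<40)])); m=b&(Z>84)&(Z<96); print('carton top',rect(C[m])); P=C[m]; A=np.c_[P[:,:2]-P[:,:2].mean(0),np.ones(len(P))]; print('tilt deg',np.degrees(np.linalg.lstsq(A,P[:,2],rcond=None)[0][:2]))
  ret = um.true_divide(
```

View pics/w13.png

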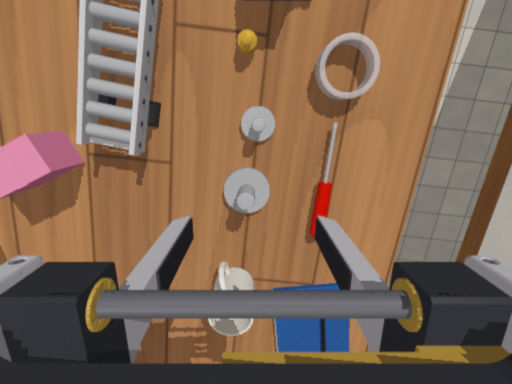

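The wrist view shows the small disc at (258,123) and the larger one at (247,192). The measured diameter is about 54 mm, so this is the 56 mm disc. Moving over it.

Request:
jog_arm:
  rows: [0, 0.02, 0, 0, 0, 0, 0.05, 0, 0.025, -0.02, 0, 0, 0, 0.05, 0, 0.015, -0.035, 0, 0, 0, 0.05, 0, 0.0055, -0.035, 0, 0, 0, 0.05, 0, 0, -0.035, 0, 0, 0, 0.05, 0, 0, -0.03, 0, 0, 0, 0.05, 0, 0, -0.009, 0, 0, 0, 0.05, 0, 0, 0, 0, 0, 0, 0.05]

```text
time_s: 14.55
ee_pos: [0.6613, -0.1233, 0.0777]
eef_rot: [-1.925, 1.567, 2.896]
force: [-0.2, 0.0, 0.8]
grip_width: 0.0891
```

```bash
python3 w.py w14 wrist; python3 pk2.py w14 2>/dev/null
```

```text
t 14.55 tcp [ 661.3 -123.3   77.7] jaw 6.23 xax [-3.8e-03  9.0e-04 -1.0e+00] F [-0.2  0.   0.8] w 89.1 q [-0.24  0.66  1.23  0.    1.26 -0.35]
track xy [ 213.  -149.8]
plate (604, array([670.7,  57.7]), array([104. ,   3.3]), 6.09, array([671.1,  57.5,   8.8]))
carton top 0
tilt deg [0. 0.]
disc (1507, array([ 661.9, -121.9]), array([54.7, 54.9]), 8.17, array([ 662. , -118.2,    9.9]))
stem (325, array([ 662.4, -121.8]), array([19.2, 18.5]), 27.58, array([ 662.3, -121.2,   49.7]))
```

View pics/w14.png

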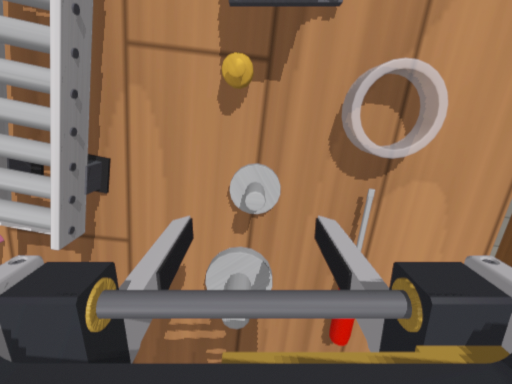

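The stem (256,197) is centred between the fingers (190–318). Descending.

Request:
jog_arm:
  rows: [0, 0.001, -0.02, 0, 0, 0, 0.05, 0, 0, -0.02, 0, 0, 0, 0.05, 0, 0, -0.013, 0, 0, 0, 0.05, 0, 0, -0.005, 0, 0, 0, 0.1, 0, 0, 0, 0, 0, 0, 0.2, 0, 0, 0, 0, 0, 0, 0.3]

```text
time_s: 15.1
ee_pos: [0.663, -0.1236, 0.0232]
eef_rot: [1.236, 1.569, -0.227]
force: [0.1, -0.3, 1.1]
grip_width: 0.0746
```

```bash
python3 -c "
from st import *;st()"
```

```text
t 15.1 tcp [ 663.  -123.6   23.2] jaw 6.17 xax [ 1.7e-03 -4.0e-04 -1.0e+00] F [ 0.1 -0.3  1.1] w 74.6 q [-0.24  0.72  1.26  0.    1.16 -0.35]
track xy [ 214.7 -149.9]
```

Request:
jog_arm:
  rows: [-0.0005, 0.001, -0.005, 0, 0, 0, 0.4, 0, 0, 0, 0, 0, 0, 0.5, 0, 0, 0, 0, 0, 0, 0.6, 0, 0, 0, 0, 0, 0, 0.7, 0, 0, 0, 0, 0, 0, 0.8, 0, 0, 0, 0, 0, 0, 0.9, 0, 0, 0, 0, 0, 0, 0.95, 0, 0, 0, 0, 0, 0, 0.95]
  squeeze: 30

```text
time_s: 15.77
ee_pos: [0.6618, -0.1225, 0.0167]
eef_rot: [1.104, 1.571, -0.359]
force: [-0.7, 1.0, 0.0]
grip_width: 0.0213
```

```bash
python3 w.py w15 wrist
```

```text
t 15.77 tcp [ 661.8 -122.5   16.7] jaw 6.16 xax [ 0. -0. -1.] F [-0.7  1.   0. ] w 21.3 q [-0.24  0.72  1.27 -0.    1.15 -0.34]
track xy [ 213.4 -148.9]
```

View pics/w15.png

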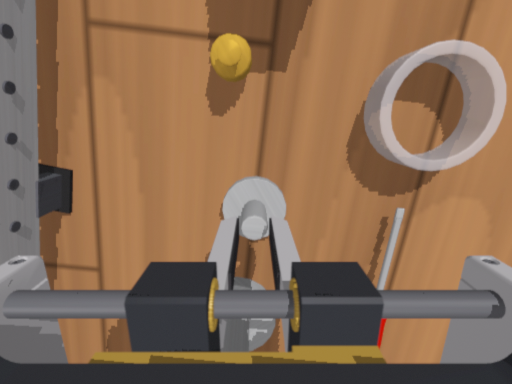

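Request:
jog_arm:
  rows: [0, 0, 0, 0, 0, 0, 0.95, 0, 0, 0, 0, 0, 0, 0.95, 0, 0, 0.01, 0, 0, 0, 0.95, 0, 0, 0.025, 0, 0, 0, 0.95, 0, 0, 0.035, 0, 0, 0, 0.95, 0, 0, 0.035, 0, 0, 0, 0.95, 0, 0, 0.035, 0, 0, 0, 0.95, 0, 0.01, 0.02, 0, 0, 0, 0.95]

```text
time_s: 16.48
ee_pos: [0.6622, -0.1139, 0.1817]
eef_rot: [1.143, 1.566, -0.322]
force: [0.7, -0.6, -1.4]
grip_width: 0.0173
```

Request:
jog_arm:
  rows: [0, 0.02, 0, 0, 0, 0, 0.95, 0, 0.03, 0, 0, 0, 0, 0.95, 0, 0.03, 0, 0, 0, 0, 0.95, 0, 0.03, 0, 0, 0, 0, 0.95, 0, 0.03, 0, 0, 0, 0, 0.95, 0, 0.02, 0, 0, 0, 0, 0.95, 0, 0.01, 0, 0, 0, 0, 0.95, 0, 0, 0, 0, 0, 0, 0.95]

```text
time_s: 17.15
ee_pos: [0.6615, 0.0593, 0.1769]
eef_rot: [-2.242, 1.571, 2.58]
force: [-0.1, -0.8, -2.4]
grip_width: 0.0173
```

```bash
python3 w.py w16 wrist; python3 pk2.py w16 215 2>/dev/null
```

```text
t 17.15 tcp [661.5  59.3 176.9] jaw 6.29 xax [-2.e-04  1.e-04 -1.e+00] F [-0.1 -0.8 -2.4] w 17.3 q [ 0.03  0.56  1.15  0.    1.43 -0.08]
track xy [196.2  32.1]
plate (2935, array([663.2, 128.5]), array([104.3, 143.8]), 6.15, array([656.5, 138. ,  14.8]))
carton top (5138, array([663.6, 128.4]), array([60. , 99.4]), 5.87, array([663.3, 130.5,  90. ]))
tilt deg [ 0.03746604 -0.03535851]
disc 0
stem 0
```

View pics/w16.png

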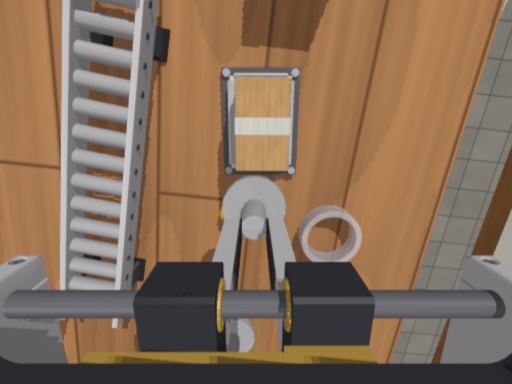

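The disc is held at (254,205), with the carton and pocket ahead at (262,125), still flat and square. The width of 17.3 mm is under the 20 mm stem, so I'll check how the disc sits in the hand.

```bash
cat > dk.py <<'E'
import sys; from h import *; from scipy.optimize import least_squares
z=np.load(f'pics/{sys.argv[1]}.npz'); tcp=np.array([float(v) for v in sys.argv[2:5]]); C=cloud(z['d'],z['K'],z['E'])*1000; ok=z['d']>0
a=np.radians(6.15); r=C[...,:2]-tcp[:2]; X=r@[np.cos(a),np.sin(a)]; Y=r@[-np.sin(a),np.cos(a)]; Z=C[...,2]-tcp[2]
b=ok&(np.hypot(X,Y)<50)&(Z>-30)&(Z<60)
h,e=np.histogram(Z[b&(Y>5)],bins=np.arange(-30,60,2)); print({int(q):int(n) for q,n in zip(e,h) if n>30})
m=b&(Y>-2)&(Z<0)&(Z>-12); P=np.c_[X[m],Y[m],np.ones(m.sum())]; 
c=np.linalg.lstsq(P,Z[m],rcond=None)[0]; print('disc plane tilt deg',np.degrees(c[:2]),'z at 0',c[2],m.sum())
mm=(m&(abs(Z)<12)).astype(np.uint8); 
# outer edge points
ang=np.degrees(np.arctan2(Y[m],X[m])); rr=np.hypot(X[m],Y[m]); pts=[]
for k in range(10,171,8):
    s=abs(ang-k)<3
    if s.sum()>3: i=np.where(s)[0][np.argsort(rr[s])[-2]]; pts.append((X[m][i],Y[m][i]))
pts=np.array(pts); f=least_squares(lambda p:np.hypot(pts[:,0]-p[0],pts[:,1]-p[1])-28,[0,0],loss='soft_l1'); print('disc centre rel tcp (X,Y)',f.x,'rms',np.sqrt(np.mean(f.fun**2)))
s=ok&(Z>25)&(Z<45)&(abs(X)<14)&(abs(Y)<25)&(Y>-3); print('stem top',s.sum(),np.round([np.median(X[s]),Y[s].min(),Y[s].max(),np.median(Z[s])],1) if s.any() else '')
E
python3 dk.py w16 661.5 59.3 176.9; python3 dk.py w15 661.8 -122.5 16.7
```

```text
{-14: 35, -10: 44, -8: 962, -6: 261, 30: 35, 32: 117, 34: 41, 38: 38, 40: 40, 42: 36, 44: 46, 46: 35, 48: 48, 50: 53, 52: 48, 54: 54, 56: 50}
disc plane tilt deg [ 0.08635172 -0.74682533] z at 0 -6.408585190238207 1647
disc centre rel tcp (X,Y) [0.58699733 0.66944728] rms 0.3896197639326307
stem top 601 [ 0.1 -3.  11.  33.2]
{-20: 84, -18: 2675, -16: 390, -10: 62, -8: 1035, -6: 136, 30: 36, 32: 126, 36: 33, 38: 33, 40: 43, 42: 45, 44: 44, 46: 41, 48: 46, 50: 44, 52: 58, 54: 48, 56: 51}
disc plane tilt deg [-0.0446183  -1.64139481] z at 0 -6.4325754116958604 1603
disc centre rel tcp (X,Y) [0.70741746 0.06741049] rms 0.35201439615059393
stem top 589 [ 0.8 -3.  10.6 33.1]
```

The disc is level and within 1 mm of the tool axis. Moving over the carton.

Request:
jog_arm:
  rows: [0.0004, 0.015, 0, 0, 0, 0, 0.95, 0.0004, 0.02, 0, 0, 0, 0, 0.95, 0.0004, 0.02, 0, 0, 0, 0, 0.95, 0.0002, 0.01, 0, 0, 0, 0, 0.95, 0, 0.0034, -0.01, 0, 0, 0, 0.95, 0, 0, -0.02, 0, 0, 0, 0.95, 0, 0, -0.01, 0, 0, 0, 0.95, 0, 0, 0, 0, 0, 0, 0.95]

```text
time_s: 17.87
ee_pos: [0.6619, 0.1247, 0.1332]
eef_rot: [-1.505, 1.566, -2.969]
force: [0.5, -0.3, -1.8]
grip_width: 0.017
```

Request:
jog_arm:
  rows: [0, 0, 0, 0, 0, 0, 0.95, 0, 0, 0, 0, 0, 0, 0.95]

```text
time_s: 18.03
ee_pos: [0.6636, 0.1254, 0.1375]
eef_rot: [1.542, 1.57, 0.078]
force: [0.4, 0.4, -1.8]
grip_width: 0.017
```

```bash
python3 w.py w17 wrist; python3 pk2.py w17 2>/dev/null
```

```text
t 18.03 tcp [663.6 125.4 137.5] jaw 6.12 xax [ 1.1e-03  1.0e-04 -1.0e+00] F [ 0.4  0.4 -1.8] w 17.0 q [ 0.13  0.61  1.16 -0.    1.37  0.03]
track xy [192.1  98. ]
plate (3318, array([663. , 128.9]), array([104.2, 142.6]), 6.19, array([658.6, 157.7,  15. ]))
carton top (2338, array([663.9, 128.1]), array([60.2, 99.9]), 6.32, array([660.5, 158.6,  89.9]))
tilt deg [ 0.06510238 -0.24154485]
disc 0
stem 0
```

View pics/w17.png

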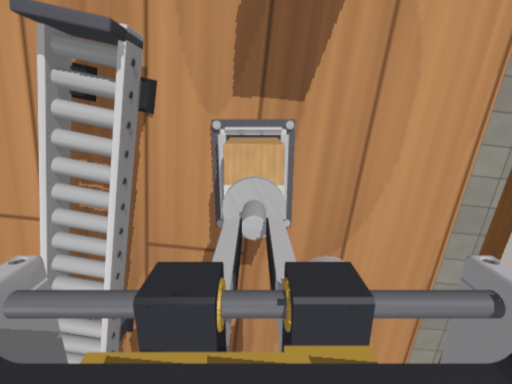

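The disc (254,200) hangs over the carton. It needs about +2.3 mm in y. Correcting while lowering.

Request:
jog_arm:
  rows: [-0.0005, 0.0023, -0.006, 0, 0, 0, 0.95, 0, 0, -0.008, 0, 0, 0, 0.95, 0, 0, -0.007, 0, 0, 0, 0.95, 0, 0, -0.004, 0, 0, 0, 0.95, 0, 0, -0.002, 0, 0, 0, 0.95, 0, 0, 0, 0, 0, 0, 0.95, 0, 0, 0, 0, 0, 0, 0.95]

```text
time_s: 18.67
ee_pos: [0.6627, 0.1283, 0.1097]
eef_rot: [0.945, 1.571, -0.518]
force: [-0.1, 0.1, -2.8]
grip_width: 0.0176
```

```bash
python3 w.py w18 wrist; python3 pk2.py w18 2>/dev/null; python3 -c "
from st import *
o=ctrl.get_obs()['ee_pos'];print(*[round(v*1000,1) for v in o])" | tee /tmp/t; python3 dk.py w18 $(cat /tmp/t)
```

```text
t 18.67 tcp [662.7 128.3 109.7] jaw 6.17 xax [ 1.e-04 -0.e+00 -1.e+00] F [-0.1  0.1 -2.8] w 17.6 q [ 0.14  0.63  1.19 -0.    1.32  0.03]
track xy [191.  100.8]
plate (3837, array([663.1, 128.8]), array([104.2, 142.8]), 6.22, array([658.8, 157.9,  14.9]))
carton top (2779, array([663.6, 128.5]), array([60.5, 99.5]), 5.94, array([661.5, 151.4,  89.8]))
tilt deg [ 0.02654772 -0.21716065]
disc 0
stem 0
662.8 128.3 109.9
{-22: 1027, -20: 958, -10: 88, -8: 1051, -6: 84, 30: 52, 32: 115, 38: 39, 40: 43, 42: 36, 44: 49, 46: 34, 48: 49, 50: 48, 52: 58, 54: 51, 56: 46}
disc plane tilt deg [ 0.10079017 -1.41074723] z at 0 -6.634808412986093 1604
disc centre rel tcp (X,Y) [ 0.39368733 -0.06584928] rms 0.375195154825685
stem top 597 [ 0.  -2.9 10.8 33.1]
```

Request:
jog_arm:
  rows: [0.0004, 0, -0.001, 0, 0, 0, 0.95, 0, 0, -0.001, 0, 0, 0, 0.95, 0, 0, -0.0005, 0, 0, 0, 0.95, 0, 0, 0, 0, 0, 0, 0.95]

```text
time_s: 19.05
ee_pos: [0.663, 0.1283, 0.107]
eef_rot: [-1.728, 1.571, 3.092]
force: [0.4, 0.7, -2.1]
grip_width: 0.0171
```

Request:
jog_arm:
  rows: [0, 0, -0.0005, 0, 0, 0, 0.95, 0, 0, 0, 0, 0, 0, 0.95]

```text
time_s: 19.22
ee_pos: [0.6631, 0.1283, 0.1067]
eef_rot: [1.762, 1.571, 0.299]
force: [-0.5, 0.4, -2.0]
grip_width: 0.0171
```

Request:
jog_arm:
  rows: [0, 0, -0.0005, 0, 0, 0, 0.95, 0, 0, 0, 0, 0, 0, 0.95]

```text
time_s: 19.38
ee_pos: [0.6632, 0.1282, 0.1066]
eef_rot: [1.559, 1.57, 0.096]
force: [-1.1, -0.1, 1.5]
grip_width: 0.0175
```

Contact, with the vertical force now +1.5 N. Opening.

Request:
jog_arm:
  rows: [0, 0, 0, 0, 0, 0, 0.8, 0, 0, 0, 0, 0, 0, 0.75, 0, 0, 0, 0, 0, 0, 0.7, 0, 0, 0, 0, 0, 0, 0.6, 0, 0, 0, 0, 0, 0, 0.5, 0, 0, 0, 0, 0, 0, 0.5, 0, 0, 0.01, 0, 0, 0, 0.5, 0, 0, 0.02, 0, 0, 0, 0.5]

```text
time_s: 20.05
ee_pos: [0.662, 0.1281, 0.1346]
eef_rot: [-1.536, 1.567, -2.999]
force: [0.6, 0.6, 0.9]
grip_width: 0.047
```

Request:
jog_arm:
  rows: [0, 0, 0.03, 0, 0, 0, 0.5, 0, 0, 0.035, 0, 0, 0, 0.5, 0, 0, 0.03, 0, 0, 0, 0.5, 0, -0.03, 0.01, 0, 0, 0, 0.5, 0, -0.035, 0, 0, 0, 0, 0.5, 0, -0.03, 0, 0, 0, 0, 0.5, 0, -0.01, 0, 0, 0, 0, 0.5, 0, 0, 0, 0, 0, 0, 0.5]

```text
time_s: 20.72
ee_pos: [0.6631, 0.021, 0.2419]
eef_rot: [1.146, 1.57, -0.32]
force: [-0.8, -0.3, 0.1]
grip_width: 0.0466
```

```bash
python3 w.py w19 wrist; python3 w.py s19 side; python3 pk2.py w19 2>/dev/null; python3 - <<'E'
from h import *; from m import rect
z=np.load('pics/w19.npz');C=cloud(z['d'],z['K'],z['E']);Z=C[...,2]*1000;b=(z['d']>0)&(np.hypot(C[...,0]-.663,C[...,1]-.128)<.06)
for l,lo,hi in [('disc',96,104),('stem',134,146)]:
    m=b&(Z>lo)&(Z<hi); print(l,rect(C[m]),cv2.minEnclosingCircle((C[m][:,:2]*1000).astype(np.float32)))
E
```

```text
t 20.72 tcp [663.1  21.  241.9] jaw 6.0 xax [ 6.e-04 -2.e-04 -1.e+00] F [-0.8 -0.3  0.1] w 46.6 q [-0.02  0.53  1.04 -0.    1.57 -0.13]
track xy [201.3  -5.9]
t 20.77 tcp [663.1  22.8 241.7] jaw 6.08 xax [ 4.e-04  2.e-04 -1.e+00] F [0.5 0.1 0.4] w 46.9 q [-0.02  0.53  1.04  0.    1.57 -0.13]
track xy [201.1  -4.1]
plate (2527, array([663.1, 128.4]), array([104.2, 143.9]), 6.15, array([658.8, 123.8,  15. ]))
carton top (2212, array([663.7, 127.9]), array([ 60.1, 100. ]), 5.95, array([663.2, 129.8,  89.9]))
tilt deg [ 0.01871794 -0.00248656]
disc 0
stem 0
disc (1348, array([663.7, 128.3]), array([54. , 54.2]), 5.96, array([663.3, 128.4,  99.9])) ((663.5640869140625, 128.50436401367188), 27.838294982910156)
stem (260, array([663.6, 128.5]), array([19.1, 18.4]), 49.06, array([663.4, 128.4, 139.7])) ((663.2503662109375, 128.4217071533203), 9.912291526794434)
```

View pics/w19.png

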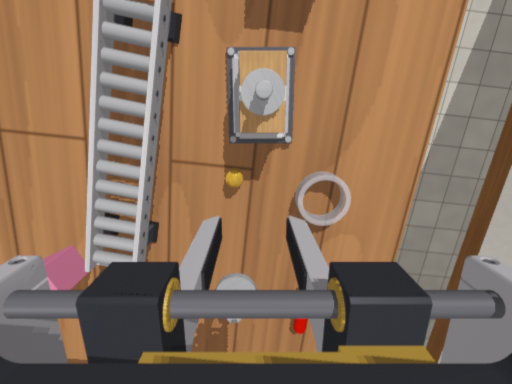

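View pics/s19.png

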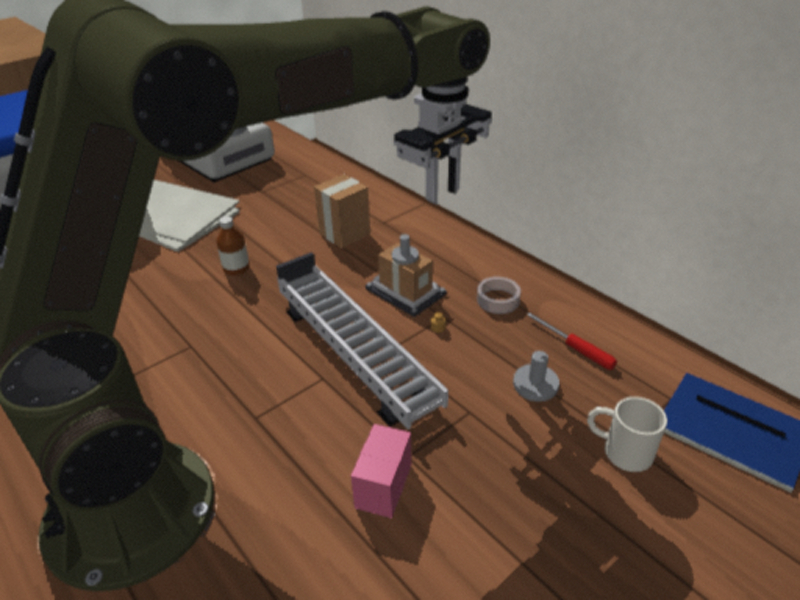

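The wrist view shows the disc (263,90) upright on the middle of the carton, within 1 mm of centre, and the carton flat and square in the pocket. The side view shows it standing in the fixture at (405,265), the bystanders where they were, and the arm clear. Handing in.

```bash
python3 -c "
from station import ctrl
print(ctrl.hand_in())"
```

```text
the job is handed in; nothing more can be done
None
```

The job is done and handed in at about 21 s, well inside the 72 s limit. I pushed the carton along the rollers with the fingers behind it, without lifting it. It met the end stop with 14.5 N, and after backing off the camera put it within about 0.5 mm of the stop. I then gripped it, lifted it into the pocket, and stood the smaller disc on top, stem up.

**Last checks:**
- **Carton:** its top is at z = 89.9 mm with a tilt under 0.1°. It is within about 1 mm of the pocket's centre and square to within 0.3°.
- **Disc:** it is level and within about 1 mm of the middle of the carton's top.
- **Bystanders:** they look unmoved by eye in the last side view. I did not measure them again.
- **Arm:** it was clear of everything.

**What disagreed or failed:**
- The wrist and top cameras differed by about 3 mm, so I placed the carton and the disc using the wrist view alone.
- The gripper read about 17 mm on the 20 mm stem, but the disc hung level and centred, so I carried on.
- One jog call was refused for a miscounted row; nothing moved.

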